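# Check the plungers of three paste syringes and scrap the seized one

## Robot

A 7-joint arm with a two-finger parallel gripper is mounted at the origin on a cart in front of the work surface, level with it; the furniture and walls round the work are solid. World frame = base frame: x ahead of the robot, y to its left, z up, the work surface at z = 0. Lengths are in m, angles in rad, forces in N, time in s.
With the tool pointing down it reaches from about 0.425 to 0.925 m from the base axis. Payload 6.8 kg.
Tool frame: the origin (TCP) lies on the centre line of the jaws, within the pads' length; the fingertips stand 11 mm ahead of it and the grasp point (between the pads) lies 8 mm behind it; z points along the fingers, y is the direction in which the jaws open and shut (so a half turn about z gives the same grasp; the last joint's range is limited). The gripper opens to 85 mm and grips with 20 to 120 N. Pads are 22 mm wide; open, the fingers measure 114 mm over their backs; the gripper's body (76 mm by 85 mm) begins 54 mm behind the grasp point. The pads swing forward as they close: fully open they stand 13 mm farther back than shut.
Start: joints at [-1.281, 0.477, 0.022, 1.555, -0.011, 1.109, -0.083], TCP at [0.261, 0.622, 0.212] pointing down, gripper open.
Joint ranges: [-2.96, 2.96], [-0.34, 2.1], [-1.41, 1.46], [0.24, 2.44], [-1.37, 4.51], [0.17, 1.92], [-2.96, 2.96]. Speed limits (rad/s): [2.39, 2.39, 3.14, 3.14, 3.14, 3.14, 3.14].

## Interface

Orientations are given as a rotation vector (axis times angle).
In Python, from bench import r gives the robot as it stands.
- The arm moves only by the tool send_rows, never from a script. Its argument "deltas" is a list of rows, each a list of 7 numbers: the opening, from 0 (shut) to 1 (fully open), then the shift along the tool's x, y, z as a fraction of full scale, then the turn, a rotation vector about the tool's x, y, z as a fraction of full scale. In form: [[hand, x, y, z, ax, ay, az], ...]. A call has 1 to 20 rows; each row is the pose to reach, as a shift and turn from the pose commanded when the call began, along the tool's axes at that moment, turning the shorter way round; what a row does not reach only later rows make up. Full scale, the value 1, is 150 mm for a shift and 180 degrees for a turn. A row lasts 1/12 s, in which the tool goes at most 41.7 mm and 7.16 degrees, less where a joint would pass 70% of its speed; a pose out of reach is approached as far as the arm can. A call with a number of a shift or a turn outside -1 to 1 is refused whole. A call with a gripper value outside its range is refused whole. The fingers move at their own pace and stop on an object; "squeeze" is the grip in N (left out, the last holds). Time passes only in rows, so rows that repeat a pose let the fingers close. It gives the time, the measured TCP pose, the force and the opening at its end, in the units of the state.
- r.get_obs(): the state, without advancing time (a new reading comes with each control period).
- r.grab_frame(name): name is "side" or "top" or "wrist"; returns a dict with "pixels" (400x640x3 uint8, red, green, blue), "camera_matrix" (3x3 intrinsics, pixels), "rvec" (rotation vector, rad) and "tvec" (3), from world to camera coordinates, as OpenCV has them. Camera axes: x right, y down, z forward; pixel columns grow to the right and rows downward; lengths in m; the calibration is good to about 2 mm. A picture is of the moment at which its call begins. There is no depth.
- r.hand_in(): hands the job in, once; it reports no verdict.
The state is a dict: "clock": time; "joints": joint angles; "qvel": joint speeds; "tau": joint torques, N m; "tcp_pos": TCP position; "orientation": TCP orientation; "contact_force": force on the tool from outside, world axes, zero at the start; "moment": the same for the moment, N m; "grip_width": finger opening in m.
Only numpy, scipy, OpenCV 4.12 (cv2) and the standard library are available. Lean on these libraries where they do the work, as an engineer would, in place of code of your own. Each camera call takes 0.05 s, during which the arm holds its last target. There are 200 camera calls.

## Task

Before the black dispensing syringes in the stand are refilled, check that their plungers run freely: push each one gently down until it is fully home. If a plunger stiffens before it is home, do not force it: stop there, and put that syringe nose first into the scrap tin; leave the sound ones in the stand with their plungers home and do not disturb the other things on the bench.

Things in the scene. Friction and masses are not known exactly. Their poses are not given: they have to be found in the camera images.
- syringe_1: The left-hand (+y end) one of three alike opaque black dispensing syringes standing loose, nose down, in the stand; about 70 g. Round barrel 19 mm across, grey nose cap 12 mm across; 102 mm from nose end to barrel top, where two flat finger ears, 2 mm thick, reach 17 mm out along its +y and -y (none along x: grip across its x). Origin at the nose end, z along the barrel to the plunger. It lifts straight out of its bore.
- barrel_1 (a point): Point on the axis of syringe_1, 78 mm above its nose end and 24 mm below the barrel's top, within the 48 mm of bare barrel between the stand's top and the ears: where to take it, across the 19 mm barrel with the fingers on its x sides. z along the barrel.
- nose_1 (a point): Lower end of the nose cap of syringe_1, on its axis.
- thumb_1 (a point): Centre of the top of the grey thumb disc (23 mm across, 3.6 mm thick) of the plunger of syringe_1; it goes down with the plunger: 40 mm above the barrel's top when drawn out, 4 mm above it at the end of travel. Push here, straight down along the barrel, with shut fingers.
- plunger_1 (a joint): How far (m) the plunger of syringe_1 is in: 0 drawn out, 0.036 thumb disc down on the barrel's top. Starts at 0 to 0.010, stays where left. A sound one glides at a steady 4 to 5 N, its rubber piston bottoms at 0.032 and then gives 2 N/mm; beyond 0.030 is home. One blocked by cured paste starts alike but stiffens by 2 N/mm more than 10 mm short of home, and is solid some 6 to 8 mm further.
- seat_1 (a point): Centre of the mouth of the stand's left-hand (+y end) bore, in its top face, 48 mm above the bench; syringe_1 stands in it. Bore 21 mm across, 40 mm deep.
- syringe_2: The middle one of three alike opaque black dispensing syringes standing loose, nose down, in the stand; about 70 g. Round barrel 19 mm across, grey nose cap 12 mm across; 102 mm from nose end to barrel top, where two flat finger ears, 2 mm thick, reach 17 mm out along its +y and -y (none along x: grip across its x). Origin at the nose end, z along the barrel to the plunger. It lifts straight out of its bore.
- barrel_2 (a point): Point on the axis of syringe_2, 78 mm above its nose end and 24 mm below the barrel's top, within the 48 mm of bare barrel between the stand's top and the ears: where to take it, across the 19 mm barrel with the fingers on its x sides. z along the barrel.
- nose_2 (a point): Lower end of the nose cap of syringe_2, on its axis.
- thumb_2 (a point): Centre of the top of the grey thumb disc (23 mm across, 3.6 mm thick) of the plunger of syringe_2; it goes down with the plunger: 40 mm above the barrel's top when drawn out, 4 mm above it at the end of travel. Push here, straight down along the barrel, with shut fingers.
- plunger_2 (a joint): How far (m) the plunger of syringe_2 is in: 0 drawn out, 0.036 thumb disc down on the barrel's top. Starts at 0 to 0.010, stays where left. A sound one glides at a steady 4 to 5 N, its rubber piston bottoms at 0.032 and then gives 2 N/mm; beyond 0.030 is home. One blocked by cured paste starts alike but stiffens by 2 N/mm more than 10 mm short of home, and is solid some 6 to 8 mm further.
- seat_2 (a point): Centre of the mouth of the stand's middle bore, in its top face, 48 mm above the bench; syringe_2 stands in it. Bore 21 mm across, 40 mm deep.
- syringe_3: The right-hand (-y end) one of three alike opaque black dispensing syringes standing loose, nose down, in the stand; about 70 g. Round barrel 19 mm across, grey nose cap 12 mm across; 102 mm from nose end to barrel top, where two flat finger ears, 2 mm thick, reach 17 mm out along its +y and -y (none along x: grip across its x). Origin at the nose end, z along the barrel to the plunger. It lifts straight out of its bore.
- barrel_3 (a point): Point on the axis of syringe_3, 78 mm above its nose end and 24 mm below the barrel's top, within the 48 mm of bare barrel between the stand's top and the ears: where to take it, across the 19 mm barrel with the fingers on its x sides. z along the barrel.
- nose_3 (a point): Lower end of the nose cap of syringe_3, on its axis.
- thumb_3 (a point): Centre of the top of the grey thumb disc (23 mm across, 3.6 mm thick) of the plunger of syringe_3; it goes down with the plunger: 40 mm above the barrel's top when drawn out, 4 mm above it at the end of travel. Push here, straight down along the barrel, with shut fingers.
- plunger_3 (a joint): How far (m) the plunger of syringe_3 is in: 0 drawn out, 0.036 thumb disc down on the barrel's top. Starts at 0 to 0.010, stays where left. A sound one glides at a steady 4 to 5 N, its rubber piston bottoms at 0.032 and then gives 2 N/mm; beyond 0.030 is home. One blocked by cured paste starts alike but stiffens by 2 N/mm more than 10 mm short of home, and is solid some 6 to 8 mm further.
- seat_3 (a point): Centre of the mouth of the stand's right-hand (-y end) bore, in its top face, 48 mm above the bench; syringe_3 stands in it. Bore 21 mm across, 40 mm deep.
- stand: Aluminium syringe stand, fixed: a block 46 mm (its x) by 156 mm (its y) by 48 mm high with three bores 50 mm apart in a row along its y; origin in the middle of its underside.
- scrap_tin: Open round steel scrap tin, fixed, empty: 74 mm across the rim, 68 mm across inside, 68 mm high, floor 3 mm thick; origin at the centre of its underside, on the bench. A syringe put in nose first stays leaning on the rim.
- flux_bottle: Bystander, loose: brown bottle with white cap, 37 mm across, 82 mm high; origin in the middle of its underside.
- paste_jar0: Bystander, loose: white jar with green lid, 53 mm across, 42 mm high; origin in the middle of its underside.
- tip_cleaner: Bystander, loose: low tin of brass wool, 65 mm across, 31 mm high; origin in the middle of its underside.
Not all that is in view belongs to the job. What is shaped like the syringe_2 but orange is not meant.

How it is judged:
At the end, for the whole second after the job is handed in: The syringe that stiffened rests nose down in the scrap tin (nose within 36 mm of its axis, below 35 mm), its plunger pushed to where it stiffened (15 to 27 mm in). The other two stand seated in their bores (6 mm, 0.12 rad) with plungers more than 30 mm in (((value of joint plunger_1 between 0.015 and 0.027 m and horizontal distance between nose_1 and scrap_tin below 0.036 m and height (world z) of nose_1 below 0.035 m and horizontal distance between barrel_1 and scrap_tin below 0.07 m and linear speed of syringe_1 below 0.03 m/s and value of joint each of plunger_2, plunger_3 above 0.03 m and horizontal distance between nose_2 and seat_2 below 0.006 m and height (world z) of each of nose_2, nose_3 below 0.014 m and angle between each of barrel_2, barrel_3's own z axis and vertical below 0.12 rad and horizontal distance between nose_3 and seat_3 below 0.006 m) or (value of joint plunger_2 between 0.015 and 0.027 m and horizontal distance between nose_2 and scrap_tin below 0.036 m and height (world z) of nose_2 below 0.035 m and horizontal distance between barrel_2 and scrap_tin below 0.07 m and linear speed of syringe_2 below 0.03 m/s and value of joint each of plunger_1, plunger_3 above 0.03 m and horizontal distance between nose_1 and seat_1 below 0.006 m and height (world z) of each of nose_1, nose_3 below 0.014 m and angle between each of barrel_1, barrel_3's own z axis and vertical below 0.12 rad and horizontal distance between nose_3 and seat_3 below 0.006 m) or (value of joint plunger_3 between 0.015 and 0.027 m and horizontal distance between nose_3 and scrap_tin below 0.036 m and height (world z) of nose_3 below 0.035 m and horizontal distance between barrel_3 and scrap_tin below 0.07 m and linear speed of syringe_3 below 0.03 m/s and value of joint each of plunger_1, plunger_2 above 0.03 m and horizontal distance between nose_1 and seat_1 below 0.006 m and height (world z) of each of nose_1, nose_2 below 0.014 m and angle between each of barrel_1, barrel_2's own z axis and vertical below 0.12 rad and horizontal distance between nose_2 and seat_2 below 0.006 m))); the robot touches nothing.
It fails at once if a plunger is forced: pushed with more than 20 N (contact force between any of the arm, the fingers and plunger_1 above 20 N or contact force between any of the arm, the fingers and plunger_2 above 20 N or contact force between any of the arm, the fingers and plunger_3 above 20 N).
It fails at once if a bystander (bottle, jar, tip cleaner) is pushed more than 30 mm from its place (distance of any of flux_bottle, paste_jar0, tip_cleaner from where it was at the start of the episode above 0.03 m).
It also fails if it takes over 61 s, if anything falls off the work surface, if the arm or the gripper's body presses on something with over 40 N, if the wrist force passes 120 N, or if a joint passes its speed limit or range.

## Working session

There is one attempt and no reset: what is moved stays moved. The work goes in short steps, Python scripts to look and compute and a tool call to move; the robot and the scene stay as the last step left them, time stands still between calls to the robot, and variables do not carry over. Pictures are saved under pics/ and viewed, about 8 in all and at most 12, crops included, and the job is handed in when it is done.

Besides the shell and the picture viewer there is one more tool, called after "Call:" by a JSON object that holds its "name" and its "arguments", one argument or row to a line. send_rows: Moves the arm, as the interface text tells. Shift numbers are shares of 150 mm and turn numbers shares of 180 degrees, none past 1 either way. Its arguments: {"type":"object","properties":{"deltas":{"type":"array","items":{"type":"array","items":{"type":"number"}}},"squeeze":{"type":"number"}},"required":["deltas"]}

```bash
mkdir -p pics
cat > h.py <<'E'
import numpy as np, cv2, pickle
from bench import r
def grab(n,tag):
    f=r.grab_frame(n); pickle.dump(f,open(f'pics/{tag}.pkl','wb'))
    cv2.imwrite(f'pics/{tag}.png',cv2.cvtColor(np.asarray(f['pixels']),cv2.COLOR_RGB2BGR)); return f
def load(tag): return pickle.load(open(f'pics/{tag}.pkl','rb'))
def onz(f,u,v,z):
    K=np.array(f['camera_matrix']);R=cv2.Rodrigues(np.array(f['rvec'],float))[0];t=np.array(f['tvec'],float).ravel()
    d=R.T@np.linalg.inv(K)@[u,v,1]; c=-R.T@t
    return c+d*(z-c[2])/d[2]
def proj(f,p): return cv2.projectPoints(np.array(p,float).reshape(-1,3),np.array(f['rvec'],float),np.array(f['tvec'],float),np.array(f['camera_matrix'],float),None)[0][:,0]
E
python3 - <<'E'
from h import *
o=r.get_obs();print({k:np.round(v,4) for k,v in o.items()})
for n in('top','side'):
    f=grab(n,n+'0');R=cv2.Rodrigues(np.array(f['rvec'],float))[0];print(n,-R.T@np.array(f['tvec']).ravel(),f['camera_matrix'])
E
```

```text
{'clock': np.float64(0.0), 'joints': array([-1.2811,  0.4778,  0.0223,  1.5564, -0.0115,  1.1093, -0.0831]), 'qvel': array([ 0.0004, -0.0006,  0.0016,  0.0005, -0.0004,  0.0002, -0.002 ]), 'tau': array([-7.00000e-04, -5.96453e+01,  1.60800e+00, -2.81191e+01,
        1.26000e-02,  9.50000e-03,  0.00000e+00]), 'tcp_pos': array([0.2613, 0.6217, 0.2109]), 'orientation': array([-6.2060e-01, -3.0795e+00,  2.8000e-03]), 'contact_force': array([-0.3099, -0.8462, -0.0725]), 'moment': array([0.0042, 0.004 , 0.0094]), 'grip_width': np.float64(0.0854)}
top [0.37718094 0.33031722 0.94733219] [[423.25026054   0.         328.59744828]
 [  0.         423.25026054 205.87959571]
 [  0.           0.           1.        ]]
side [ 0.10736637 -0.3229375   0.43936883] [[406.87461956   0.         318.61390969]
 [  0.         406.87461956 199.70546295]
 [  0.           0.           1.        ]]
```

View pics/top0.png

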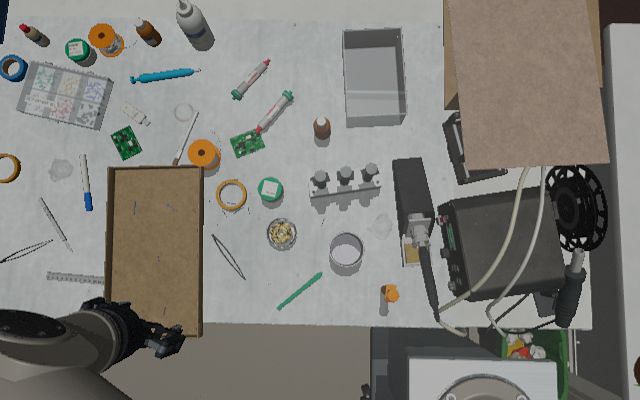

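View pics/side0.png

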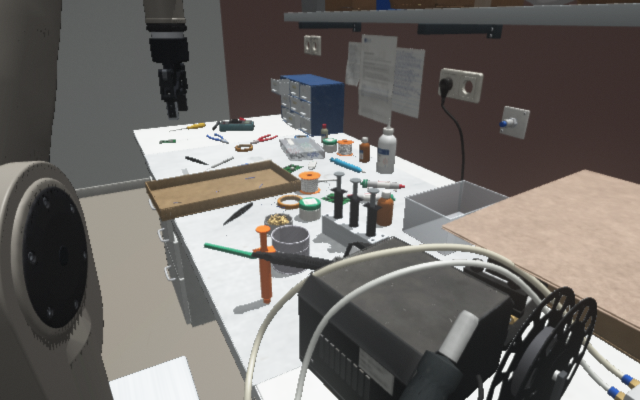

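The top view shows the stand with its three grey discs near (320,175), (345,172) and (370,169). The tin is near (346,250). The side view shows the syringes near (340,175), (354,180) and (373,192). I'll enlarge both.

Run:
```python
from h import *
a=cv2.imread('pics/top0.png')[150:280,290:450]; b=cv2.imread('pics/side0.png')[160:260,260:420]
a=cv2.resize(a,None,fx=5,fy=5,interpolation=2)[:300]; b=cv2.resize(b,None,fx=5,fy=5,interpolation=2)[:300]
def grid(im,u0,v0):
    for u in range(0,160,10): cv2.line(im,(u*5,0),(u*5,4 if u%20 else 10),(0,0,255),1); u%20 or cv2.putText(im,str(u+u0),(u*5,20),0,.35,(0,0,255))
    for v in range(0,60,10): cv2.line(im,(0,v*5),(8,v*5),(0,0,255),1); cv2.putText(im,str(v+v0),(10,v*5+4),0,.35,(0,0,255))
grid(a,290,150);grid(b,260,160)
cv2.imwrite('pics/c1.png',np.vstack([a,b]))
```

```text
(no output)
```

View pics/c1.png

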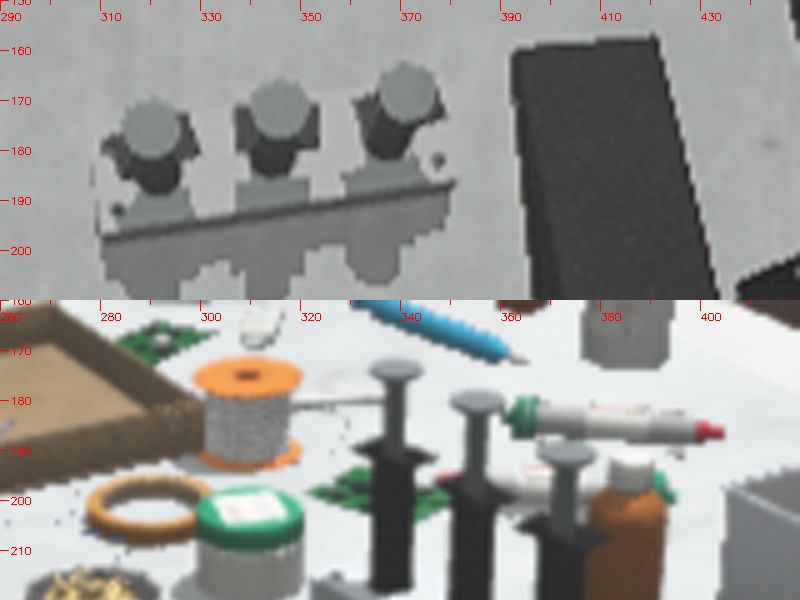

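Measured in the crop: discs in the top view at (320.5,175), (346,171.5) and (370.5,168), and in the side view at (339.4,174), (355.5,180.2) and (373.5,190.7). The stand's front top edge runs from (310.8,197.6) to (380.6,186.6).

Run:
```python
from h import *
ft,fs=load('top0'),load('side0')
P=lambda f:np.array(f['camera_matrix'])@np.c_[cv2.Rodrigues(np.array(f['rvec'],float))[0],np.array(f['tvec'],float).ravel()]
for a,b in(((320.5,175),(339.4,174)),((346,171.5),(355.5,180.2)),((370.5,168),(373.5,190.7))):
    X=cv2.triangulatePoints(P(ft),P(fs),np.array(a,float),np.array(b,float)).ravel();X=X[:3]/X[3]
    print(X.round(4), (proj(ft,X)-a).round(1),(proj(fs,X)-b).round(1))
e1,e2=onz(ft,310.8,197.6,.048),onz(ft,380.6,186.6,.048);print(e1,e2,np.linalg.norm(e1-e2),np.degrees(np.arctan2(-(e2-e1)[0],-(e2-e1)[1])))
# tin rim
print('tin',onz(ft,346,249,.068))
print('box corners', [onz(ft,*p,.05).round(3) for p in((393,160),(421,158),(433,210))])
a=cv2.imread('pics/top0.png')[150:280,290:450];a=cv2.resize(a[70:130,20:100],None,fx=8,fy=8,interpolation=2);
b=cv2.imread('pics/side0.png')[200:290,240:420];b=cv2.resize(b,(640,320),interpolation=2)
m=(proj(fs,onz(ft,393,160,.05)));print(m)
cv2.imwrite('pics/c2.png',a)
```

```text
[0.5232 0.3561 0.1443] [[-0.1  0.3]] [[ 0.3 -0. ]]
[0.5309 0.3071 0.1459] [[-0.1  0.2]] [[ 0.2 -0. ]]
[0.5404 0.2593 0.139 ] [[ 0.  -0.1]] [[-0.1  0. ]]
[0.49178641 0.37854981 0.048     ] [0.51850278 0.22934515 0.048     ] 0.1515776916541425 -10.151715436400625
tin [0.38363495 0.30203078 0.068     ]
box corners [array([0.577, 0.203, 0.05 ]), array([0.582, 0.143, 0.05 ]), array([0.47 , 0.118, 0.05 ])]
[[403.0601519  239.81253675]]
```

View pics/c2.png

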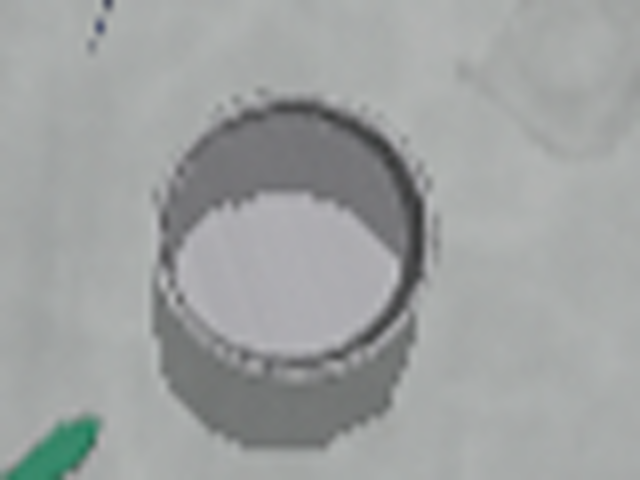

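```bash
cat >> h.py <<'E'
from scipy.spatial.transform import Rotation as Ro
def row(p,yaw=None):
    """row for moving TCP to world p, tool pointing down, tool y along world angle yaw"""
    o=r.get_obs();R0=Ro.from_rotvec(o['orientation']);M=R0.as_matrix()
    s=M.T@(np.array(p)-o['tcp_pos'])/.15
    best=np.zeros(3)
    if yaw is not None:
        c=[]
        for k in(0,np.pi):
            y=np.array([np.cos(yaw+k),np.sin(yaw+k),0]);z=np.array([0,0,-1.]);x=np.cross(y,z)
            c.append((R0.inv()*Ro.from_matrix(np.c_[x,y,z])).as_rotvec()/np.pi)
        best=min(c,key=np.linalg.norm); print('alts',np.round(c,3))
    print('tcp',o['tcp_pos'].round(4),'row',s.round(4),best.round(4)); return s,best
E
python3 - <<'E'
from h import *
print(Ro.from_rotvec(r.get_obs()['orientation']).as_matrix().round(3))
row([.5232,.3561,.20],np.radians(10.1)); print(r.get_obs()['joints'])
E
```

```text
[[-0.922  0.387 -0.001]
 [ 0.387  0.922 -0.002]
 [-0.    -0.002 -1.   ]]
alts [[-0.     0.     0.317]
 [-0.    -0.001 -0.683]]
tcp [0.2613 0.6218 0.2109] row [-2.2958 -0.9563  0.0746] [-5.000e-04  3.000e-04  3.173e-01]
[-1.28111441  0.47774485  0.02236162  1.5563633  -0.01151989  1.10932713
 -0.08304869]
```

Call:
{"name": "send_rows", "arguments": {
  "deltas": [
    [0,-0.25,-0.1,0,0,0,0],
    [0,-0.5,-0.2,0,0,0,0],
    [0,-0.75,-0.3,0,0,0,0],
    [0,-1,-0.4,0,0,0,0],
    [0,-1,-0.4,0,0,0,0]
  ]
}}

```text
clock: 0.52
tcp_pos: [0.3854, 0.5003, 0.2117]
orientation: [0.64, 3.071, -0.006]
contact_force: [0.8, -1.4, -0.4]
grip_width: 0.0254
```

Call:
{"name": "send_rows", "arguments": {
  "deltas": [
    [0,-0.25,-0.1,0,0,0,0.03],
    [0,-0.5,-0.2,0,0,0,0.06],
    [0,-0.75,-0.3,0,0,0,0.1],
    [0,-1,-0.4,0,0,0,0.13],
    [0,-1,-0.4,0,0,0,0.16],
    [0,-1,-0.4,0,0,0,0.2],
    [0,-1,-0.4,0,0,0,0.24],
    [0,-1,-0.4,0,0,0,0.28],
    [0,-1,-0.4,0,0,0,0.317],
    [0,-1,-0.4,0,0,0,0.317]
  ]
}}

```text
clock: 1.35
tcp_pos: [0.4911, 0.3956, 0.2113]
orientation: [2.021, 2.405, -0.001]
contact_force: [-0.4, -0.1, -0.3]
grip_width: -0.0001
```

Run:
```python
from h import *
o=r.get_obs();print({k:np.round(o[k],4) for k in('clock','joints','contact_force','grip_width')})
row([.5232,.3561,.166],np.radians(10.1))
```

```text
{'clock': np.float64(1.35), 'joints': array([-1.0094,  0.4148,  0.3128,  1.6842, -0.142 ,  1.0658, -0.4793]), 'contact_force': array([-0.3803, -0.0636, -0.3362]), 'grip_width': np.float64(-0.0001)}
alts [[-0.     0.    -0.001]
 [ 0.     0.     0.999]]
tcp [0.4911 0.3956 0.2113] row [-0.2958  0.1654  0.3024] [-0.0002  0.0002 -0.001 ]
```

Call:
{"name": "send_rows", "arguments": {
  "deltas": [
    [0,-0.15,0.08,0,0,0,0],
    [0,-0.296,0.165,0,0,0,0],
    [0,-0.296,0.165,0.15,0,0,0],
    [0,-0.296,0.165,0.28,0,0,0],
    [0,-0.296,0.165,0.28,0,0,0],
    [0,-0.296,0.165,0.28,0,0,0]
  ]
}}

```text
clock: 1.85
tcp_pos: [0.5228, 0.3559, 0.1689]
orientation: [-2.013, -2.411, 0.004]
contact_force: [-0.7, -0.2, 0.5]
grip_width: -0.0
```

Run:
```python
from h import *
o=r.get_obs();print(o['tcp_pos'],o['contact_force'])
a=grab('side','s1');b=grab('top','t1');w=grab('wrist','w1')
i=lambda n,y,x:cv2.resize(cv2.imread(f'pics/{n}.png')[y:y+80,x:x+120],(600,400),interpolation=2)
c=np.vstack([i('s1',140,290)[:300],cv2.resize(cv2.imread('pics/w1.png'),(600,375))[:300]])
cv2.imwrite('pics/c3.png',c)
```

```text
[0.52282272 0.35587333 0.1688603 ] [-0.71301715 -0.17144117  0.52174967]
```

View pics/c3.png

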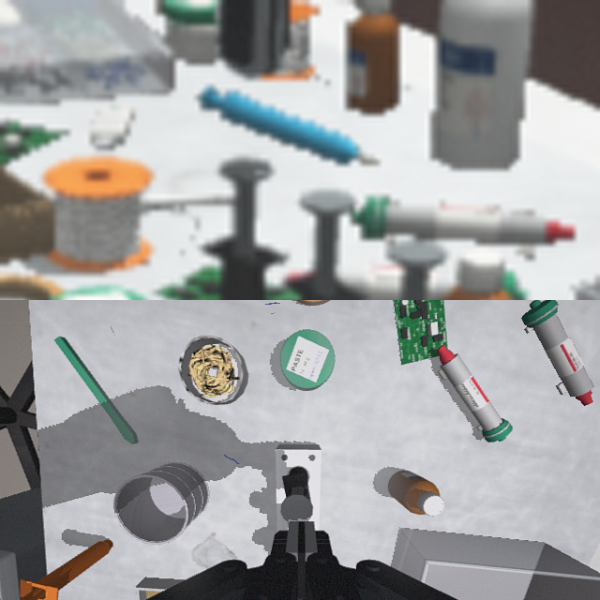

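Run:
```python
from h import *
s,w=load('s1'),load('w1');p=r.get_obs()['tcp_pos']
for n,f in(('side',s),('wrist',w)):
    print(n,[proj(f,q).round(0)[0] for q in(p,p-[0,0,.011],[.5232,.3561,.1443])])
cv2.imwrite('pics/c4.png',cv2.resize(cv2.imread('pics/s1.png')[90:210,260:420],(800,600),interpolation=2))
```

```text
side [array([340., 162.]), array([340., 167.]), array([340., 174.])]
wrist [array([323., 237.]), array([323., 230.]), array([321., 222.])]
```

View pics/c4.png

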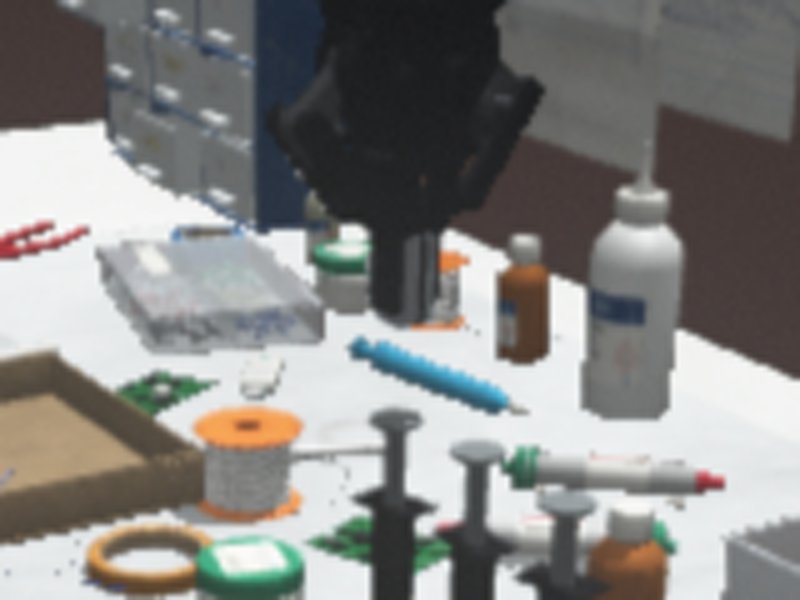

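Run:
```python
from h import *
a=load('s1')['pixels'].astype(int);b=grab('side','s2')['pixels'].astype(int)
d=np.abs(a-b).sum(2)>40;print(d.sum(),r.get_obs()['tcp_pos'],r.get_obs()['clock'])
g=b.sum(2);print(g[140:180,340]);print(g[140:180,336])
t=load('t1')
p=r.get_obs()['tcp_pos'];print(proj(t,p),proj(t,p-[0,0,.011]))
```

```text
663 [0.52428123 0.35694971 0.17117684] 2.05
[136 139 142 142 140 144 141 144 150 153 159 187 238 294 494 477 658 694
 691 659 548 450 370 300 252 307 599 682 691 685 675 596 392 308 394 321
 256 265 269 273]
[128 123 123 126 130 128 129 132 130 125 148 256 350 452 638 688 694 686
 546 447 382 322 263 249 393 644 688 694 695 697 685 621 411 295 277 284
 455 562 610 479]
[[319.50303102 172.07380257]] [[319.67757366 173.16618259]]
```

The side view shows fingertips at (341,154), higher than the stated geometry predicts, so I'll go down in small steps and watch the force.

Call:
{"name": "send_rows", "arguments": {
  "deltas": [
    [0,0,0,0.02,0,0,0],
    [0,0,0,0.04,0,0,0],
    [0,0,0,0.06,0,0,0],
    [0,0,0,0.08,0,0,0],
    [0,0,0,0.09,0,0,0],
    [0,0,0,0.09,0,0,0]
  ]
}}

```text
clock: 2.55
tcp_pos: [0.5235, 0.3559, 0.1557]
orientation: [-2.016, -2.409, 0.001]
contact_force: [-0.7, 0.0, 0.8]
grip_width: -0.0003
```

Call:
{"name": "send_rows", "arguments": {
  "deltas": [
    [0,0,0,0.013,0,0,0],
    [0,0,0,0.027,0,0,0],
    [0,0,0,0.027,0,0,0]
  ]
}}

```text
clock: 2.8
tcp_pos: [0.5236, 0.356, 0.1518]
orientation: [-2.016, -2.409, 0.001]
contact_force: [-0.0, -0.2, -0.5]
grip_width: 0.0002
```

Run:
```python
from h import *
p=r.get_obs()['tcp_pos'];g=grab('side','s3');print(p,g['pixels'].astype(int).sum(2)[140:185,338])
c=[proj(g,p-[0,0,z])[0].round(1) for z in(0,.011)];print(c)
cv2.imwrite('pics/c5.png',cv2.resize(cv2.imread('pics/s3.png')[130:210,300:400],(600,480),interpolation=2))
```

```text
[0.52355859 0.35600007 0.15179573] [118 116 119 119 121 123 124 123 123 124 128 129 131 128 131 129 133 132
 133 132 144 214 265 251 304 607 683 691 694 691 678 549 360 288 278 243
 214 209 213 206 206 206 209 209 209]
[array([339.9, 170.5]), array([339.8, 175.5])]
```

View pics/c5.png

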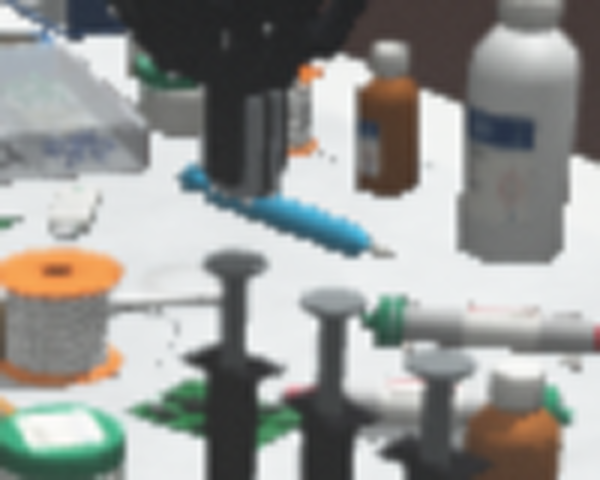

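The fingertip is at row 162 and disc 1 at row 173, both in the same column (340). The tip is still about 20 mm above the disc, so I'll continue.

Call:
{"name": "send_rows", "arguments": {
  "deltas": [
    [0,0,0,0.02,0,0,0],
    [0,0,0,0.04,0,0,0],
    [0,0,0,0.06,0,0,0],
    [0,0,0,0.08,0,0,0],
    [0,0,0,0.09,0,0,0]
  ]
}}

```text
clock: 3.27
tcp_pos: [0.5235, 0.356, 0.1381]
orientation: [-2.016, -2.409, 0.001]
contact_force: [0.2, 0.1, 0.8]
grip_width: 0.0003
```

Call:
{"name": "send_rows", "arguments": {
  "deltas": [
    [0,0,0,0.013,0,0,0],
    [0,0,0,0.027,0,0,0],
    [0,0,0,0.027,0,0,0]
  ]
}}

```text
clock: 3.52
tcp_pos: [0.5235, 0.356, 0.1342]
orientation: [-2.016, -2.409, 0.001]
contact_force: [-0.1, 0.7, -0.0]
grip_width: -0.0003
```

Call:
{"name": "send_rows", "arguments": {
  "deltas": [
    [0,0,0,0.013,0,0,0],
    [0,0,0,0.027,0,0,0],
    [0,0,0,0.027,0,0,0]
  ]
}}

```text
clock: 3.77
tcp_pos: [0.5236, 0.356, 0.1302]
orientation: [-2.016, -2.409, 0.001]
contact_force: [-0.0, -0.7, 1.0]
grip_width: -0.0
```

Call:
{"name": "send_rows", "arguments": {
  "deltas": [
    [0,0,0,0.013,0,0,0],
    [0,0,0,0.02,0,0,0],
    [0,0,0,0.02,0,0,0]
  ]
}}

```text
clock: 4.02
tcp_pos: [0.5241, 0.3563, 0.1279]
orientation: [2.016, 2.409, 0.001]
contact_force: [0.4, 0.4, 1.4]
grip_width: 0.0
```

Call:
{"name": "send_rows", "arguments": {
  "deltas": [
    [0,0,0,0.013,0,0,0],
    [0,0,0,0.02,0,0,0],
    [0,0,0,0.02,0,0,0]
  ]
}}

```text
clock: 4.27
tcp_pos: [0.5239, 0.3562, 0.1247]
orientation: [2.016, 2.409, 0.0]
contact_force: [0.1, 0.0, 4.3]
grip_width: 0.0001
```

Run:
```python
from h import *
p=r.get_obs()['tcp_pos'];g=grab('side','s4');print(p,r.get_obs()['contact_force'])
w=grab('wrist','w4');a=cv2.resize(cv2.imread('pics/s4.png')[140:200,300:400],(700,420),interpolation=2);b=cv2.resize(cv2.imread('pics/w4.png')[190:250,270:370][:25],(700,175),interpolation=2)
b=cv2.resize(cv2.imread('pics/w4.png')[180:260,220:420],(440,175),interpolation=2);b=cv2.copyMakeBorder(b,0,0,0,260,0)
cv2.imwrite('pics/c6.png',np.vstack([a,b]))
```

```text
[0.52385703 0.35616102 0.12465781] [-0.04253881  0.00731679  3.71453987]
```

View pics/c6.png

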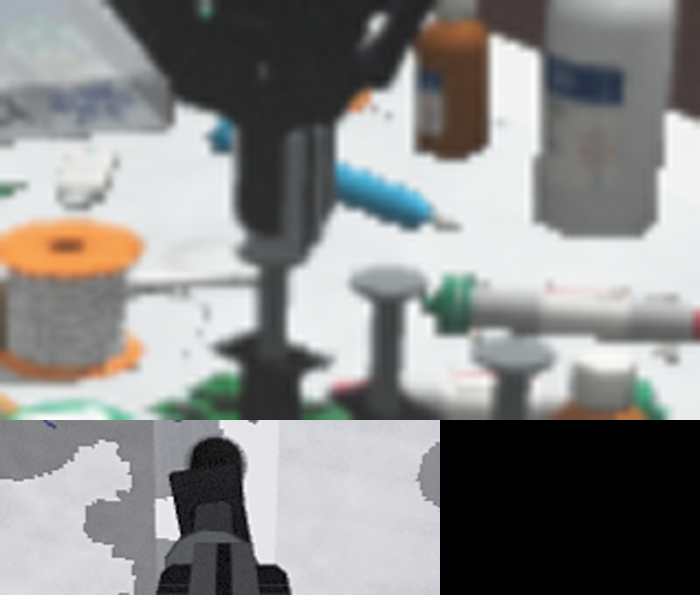

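Contact: the force rises at TCP z of about 0.126. The fingers sit about 4 mm to the +x side of the disc centre, so I'll lift, shift -4 mm along tool y and go on.

Call:
{"name": "send_rows", "arguments": {
  "deltas": [
    [0,0,0,-0.027,0,0,0],
    [0,0,-0.027,-0.027,0,0,0],
    [0,0,-0.027,0,0,0,0],
    [0,0,-0.027,0.013,0,0,0],
    [0,0,-0.027,0.02,0,0,0]
  ]
}}

```text
clock: 4.78
tcp_pos: [0.5197, 0.3555, 0.1215]
orientation: [-2.016, -2.409, -0.0]
contact_force: [-0.3, -0.3, 3.6]
grip_width: 0.0003
```

Call:
{"name": "send_rows", "arguments": {
  "deltas": [
    [0,0,0,0.013,0,0,0],
    [0,0,0,0.02,0,0,0],
    [0,0,0,0.02,0,0,0]
  ]
}}

```text
clock: 5.03
tcp_pos: [0.5198, 0.3553, 0.1184]
orientation: [-2.016, -2.409, 0.0]
contact_force: [-0.1, -0.1, 2.5]
grip_width: -0.0001
```

Call:
{"name": "send_rows", "arguments": {
  "deltas": [
    [0,0,0,0.013,0,0,0],
    [0,0,0,0.02,0,0,0],
    [0,0,0,0.02,0,0,0]
  ]
}}

```text
clock: 5.28
tcp_pos: [0.5197, 0.3553, 0.1154]
orientation: [-2.016, -2.409, 0.001]
contact_force: [-0.2, 0.6, 2.8]
grip_width: -0.0003
```

Call:
{"name": "send_rows", "arguments": {
  "deltas": [
    [0,0,0,0.01,0,0,0],
    [0,0,0,0.02,0,0,0]
  ]
}}

```text
clock: 5.45
tcp_pos: [0.5199, 0.3555, 0.1126]
orientation: [2.016, 2.409, 0.0]
contact_force: [0.4, -0.7, 3.8]
grip_width: -0.0
```

Call:
{"name": "send_rows", "arguments": {
  "deltas": [
    [0,0,0,0.01,0,0,0],
    [0,0,0,0.02,0,0,0]
  ]
}}

```text
clock: 5.62
tcp_pos: [0.5201, 0.3557, 0.1099]
orientation: [2.016, 2.409, 0.001]
contact_force: [0.5, 0.3, 7.7]
grip_width: 0.0002
```

Call:
{"name": "send_rows", "arguments": {
  "deltas": [
    [0,0,0,0,0,0,0]
  ]
}}

```text
clock: 5.7
tcp_pos: [0.5201, 0.3556, 0.1098]
orientation: [2.016, 2.409, 0.001]
contact_force: [0.1, 0.0, 4.3]
grip_width: -0.0004
```

Call:
{"name": "send_rows", "arguments": {
  "deltas": [
    [0,0,0,0.007,0,0,0],
    [0,0,0,0.007,0,0,0]
  ]
}}

```text
clock: 5.87
tcp_pos: [0.5204, 0.3558, 0.1092]
orientation: [2.016, 2.409, 0.003]
contact_force: [-0.6, -0.2, 6.5]
grip_width: 0.0002
```

Call:
{"name": "send_rows", "arguments": {
  "deltas": [
    [0,0,0,0.007,0,0,0],
    [0,0,0,0.007,0,0,0]
  ]
}}

```text
clock: 6.03
tcp_pos: [0.5207, 0.356, 0.1085]
orientation: [2.016, 2.409, 0.004]
contact_force: [-0.2, -0.1, 8.4]
grip_width: -0.0001
```

Call:
{"name": "send_rows", "arguments": {
  "deltas": [
    [0,0,0,0.007,0,0,0],
    [0,0,0,0.007,0,0,0]
  ]
}}

```text
clock: 6.2
tcp_pos: [0.521, 0.3562, 0.1078]
orientation: [2.016, 2.409, 0.005]
contact_force: [0.2, 0.1, 8.7]
grip_width: -0.0
```

Plunger 1 clearly stiffens about 2 N/mm from about 21 mm in, so I stop there at about 23 mm. Next is syringe 2.

Call:
{"name": "send_rows", "arguments": {
  "deltas": [
    [0,0,0,-0.13,0,0,0],
    [0,0,0,-0.26,0,0,0],
    [0,-0.16,0,-0.26,0,0,0],
    [0,-0.331,-0.007,-0.26,0,0,0],
    [0,-0.331,-0.007,-0.26,0,0,0],
    [0,-0.331,-0.007,-0.17,0,0,0],
    [0,-0.331,-0.007,-0.17,0,0,0]
  ]
}}

```text
clock: 6.78
tcp_pos: [0.5261, 0.305, 0.1299]
orientation: [-2.017, -2.407, 0.006]
contact_force: [0.3, 0.9, 0.3]
grip_width: -0.0004
```

Call:
{"name": "send_rows", "arguments": {
  "deltas": [
    [0,0,0,0.013,0,0,0],
    [0,0,0,0.027,0,0,0],
    [0,0,0,0.04,0,0,0]
  ]
}}

```text
clock: 7.03
tcp_pos: [0.5279, 0.307, 0.1264]
orientation: [2.015, 2.41, 0.002]
contact_force: [-0.6, -0.8, 4.3]
grip_width: 0.0002
```

Run:
```python
from h import *
p=r.get_obs()['tcp_pos'];g=grab('side','s5');print(p,r.get_obs()['contact_force'])
w=grab('wrist','w5');a=cv2.resize(cv2.imread('pics/s5.png')[150:210,310:410],(700,420),interpolation=2)
b=cv2.resize(cv2.imread('pics/w5.png')[180:260,220:420],(440,175),interpolation=2);b=cv2.copyMakeBorder(b,0,0,0,260,0)
cv2.imwrite('pics/c7.png',np.vstack([a,b]))
```

```text
[0.52787338 0.30695937 0.1264235 ] [-0.04688992 -0.20908726  3.27126767]
```

View pics/c7.png

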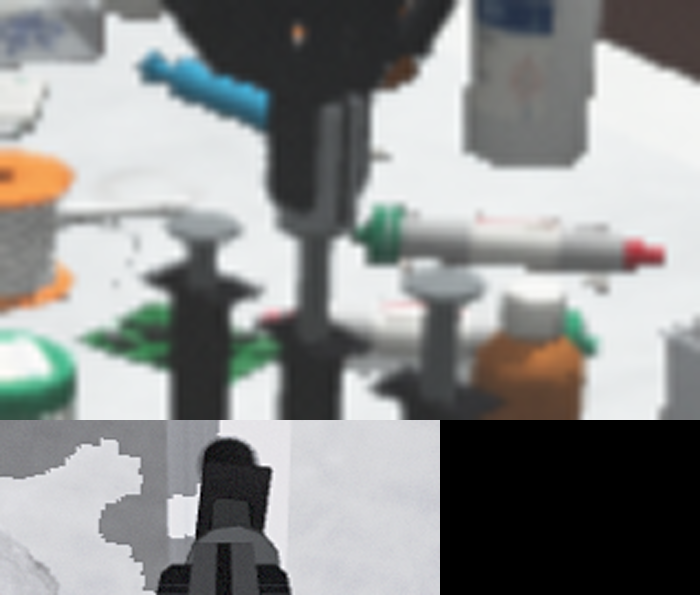

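Call:
{"name": "send_rows", "arguments": {
  "deltas": [
    [0,0,0,0.013,0,0,0],
    [0,0,0,0.027,0,0,0],
    [0,0,0,0.04,0,0,0],
    [0,0,0,0.053,0,0,0]
  ]
}}

```text
clock: 7.47
tcp_pos: [0.5275, 0.3064, 0.118]
orientation: [2.016, 2.409, 0.0]
contact_force: [-0.6, -0.3, 3.4]
grip_width: 0.0001
```

Call:
{"name": "send_rows", "arguments": {
  "deltas": [
    [0,0,0,0.013,0,0,0],
    [0,0,0,0.027,0,0,0]
  ]
}}

```text
clock: 7.63
tcp_pos: [0.5275, 0.3063, 0.1138]
orientation: [-2.016, -2.409, -0.0]
contact_force: [0.2, 1.1, 4.3]
grip_width: 0.0001
```

Call:
{"name": "send_rows", "arguments": {
  "deltas": [
    [0,0,0,0.013,0,0,0],
    [0,0,0,0.02,0,0,0]
  ]
}}

```text
clock: 7.8
tcp_pos: [0.5274, 0.3063, 0.1106]
orientation: [-2.016, -2.409, 0.001]
contact_force: [-0.2, 0.1, 4.6]
grip_width: -0.0003
```

Call:
{"name": "send_rows", "arguments": {
  "deltas": [
    [0,0,0,0.013,0,0,0],
    [0,0,0,0.02,0,0,0]
  ]
}}

```text
clock: 7.97
tcp_pos: [0.5274, 0.3063, 0.1078]
orientation: [-2.016, -2.409, 0.0]
contact_force: [-0.5, -0.3, 3.1]
grip_width: -0.0001
```

Call:
{"name": "send_rows", "arguments": {
  "deltas": [
    [0,0,0,0.013,0,0,0],
    [0,0,0,0.02,0,0,0]
  ]
}}

```text
clock: 8.13
tcp_pos: [0.5274, 0.3063, 0.1048]
orientation: [-2.016, -2.409, 0.0]
contact_force: [-0.3, -0.9, 4.0]
grip_width: 0.0002
```

Call:
{"name": "send_rows", "arguments": {
  "deltas": [
    [0,0,0,0.01,0,0,0],
    [0,0,0,0.013,0,0,0]
  ]
}}

```text
clock: 8.3
tcp_pos: [0.5274, 0.3063, 0.1028]
orientation: [-2.016, -2.409, 0.0]
contact_force: [-1.2, -0.3, 3.8]
grip_width: -0.0001
```

Call:
{"name": "send_rows", "arguments": {
  "deltas": [
    [0,0,0,0.01,0,0,0],
    [0,0,0,0.013,0,0,0]
  ]
}}

```text
clock: 8.47
tcp_pos: [0.5274, 0.3063, 0.1009]
orientation: [-2.016, -2.409, 0.0]
contact_force: [0.1, -0.4, 4.4]
grip_width: 0.0
```

Call:
{"name": "send_rows", "arguments": {
  "deltas": [
    [0,0,0,0.007,0,0,0],
    [0,0,0,0.013,0,0,0]
  ]
}}

```text
clock: 8.63
tcp_pos: [0.5275, 0.3064, 0.0991]
orientation: [-2.016, -2.409, -0.0]
contact_force: [0.4, 0.2, 4.4]
grip_width: 0.0003
```

Call:
{"name": "send_rows", "arguments": {
  "deltas": [
    [0,0,0,0.007,0,0,0],
    [0,0,0,0.007,0,0,0]
  ]
}}

```text
clock: 8.8
tcp_pos: [0.5274, 0.3063, 0.0979]
orientation: [-2.016, -2.409, 0.0]
contact_force: [-0.4, -0.7, 2.4]
grip_width: -0.0001
```

Call:
{"name": "send_rows", "arguments": {
  "deltas": [
    [0,0,0,0.007,0,0,0],
    [0,0,0,0.007,0,0,0]
  ]
}}

```text
clock: 8.97
tcp_pos: [0.5276, 0.3064, 0.0971]
orientation: [2.016, 2.409, 0.0]
contact_force: [0.8, -0.8, 4.9]
grip_width: -0.0003
```

Call:
{"name": "send_rows", "arguments": {
  "deltas": [
    [0,0,0,0.007,0,0,0],
    [0,0,0,0.007,0,0,0]
  ]
}}

```text
clock: 9.13
tcp_pos: [0.5278, 0.3065, 0.0963]
orientation: [2.016, 2.409, 0.001]
contact_force: [-0.4, 0.7, 4.2]
grip_width: -0.0
```

Call:
{"name": "send_rows", "arguments": {
  "deltas": [
    [0,0,0,0.007,0,0,0],
    [0,0,0,0.007,0,0,0]
  ]
}}

```text
clock: 9.3
tcp_pos: [0.5281, 0.3067, 0.0955]
orientation: [2.016, 2.409, 0.002]
contact_force: [0.8, 0.6, 6.1]
grip_width: 0.0001
```

Call:
{"name": "send_rows", "arguments": {
  "deltas": [
    [0,0,0,0.007,0,0,0],
    [0,0,0,0.007,0,0,0]
  ]
}}

```text
clock: 9.47
tcp_pos: [0.5283, 0.3068, 0.0947]
orientation: [2.016, 2.409, 0.003]
contact_force: [-0.6, -0.6, 8.2]
grip_width: 0.0002
```

Call:
{"name": "send_rows", "arguments": {
  "deltas": [
    [0,0,0,0.007,0,0,0],
    [0,0,0,0.007,0,0,0]
  ]
}}

```text
clock: 9.63
tcp_pos: [0.5286, 0.307, 0.094]
orientation: [2.016, 2.409, 0.004]
contact_force: [0.5, 0.5, 9.5]
grip_width: 0.0001
```

Plunger 2 is sound: it ran steadily at about 4 N and bottomed out at TCP z of about 0.096. That calibrates the tip at TCP + 21.7 mm, so plunger 1 sits about 20 mm in. Next is syringe 3.

Call:
{"name": "send_rows", "arguments": {
  "deltas": [
    [0,0,0,-0.16,0,0,0],
    [0,0,0,-0.33,0,0,0],
    [0,-0.16,0.003,-0.33,0,0,0],
    [0,-0.325,0.007,-0.33,0,0,0],
    [0,-0.325,0.007,-0.33,0,0,0],
    [0,-0.325,0.007,-0.22,0,0,0],
    [0,-0.325,0.007,-0.22,0,0,0]
  ]
}}

```text
clock: 10.22
tcp_pos: [0.5354, 0.2573, 0.1235]
orientation: [-2.016, -2.407, 0.006]
contact_force: [-0.6, -0.4, -0.4]
grip_width: -0.0003
```

Call:
{"name": "send_rows", "arguments": {
  "deltas": [
    [0,0,0,0.013,0,0,0],
    [0,0,0,0.027,0,0,0],
    [0,0,0,0.04,0,0,0]
  ]
}}

```text
clock: 10.47
tcp_pos: [0.5376, 0.2591, 0.1203]
orientation: [2.016, 2.409, 0.002]
contact_force: [0.6, -0.6, 4.1]
grip_width: 0.0004
```

Run:
```python
from h import *
p=r.get_obs()['tcp_pos'];g=grab('side','s6');print(p,r.get_obs()['contact_force'])
w=grab('wrist','w6');a=cv2.resize(cv2.imread('pics/s6.png')[160:220,320:420],(700,420),interpolation=2)
b=cv2.resize(cv2.imread('pics/w6.png')[180:260,220:420],(440,175),interpolation=2);b=cv2.copyMakeBorder(b,0,0,0,260,0)
cv2.imwrite('pics/c8.png',np.vstack([a,b]))
```

```text
[0.53756456 0.25913672 0.12034032] [-0.48531883  0.35497941  4.35258511]
```

View pics/c8.png

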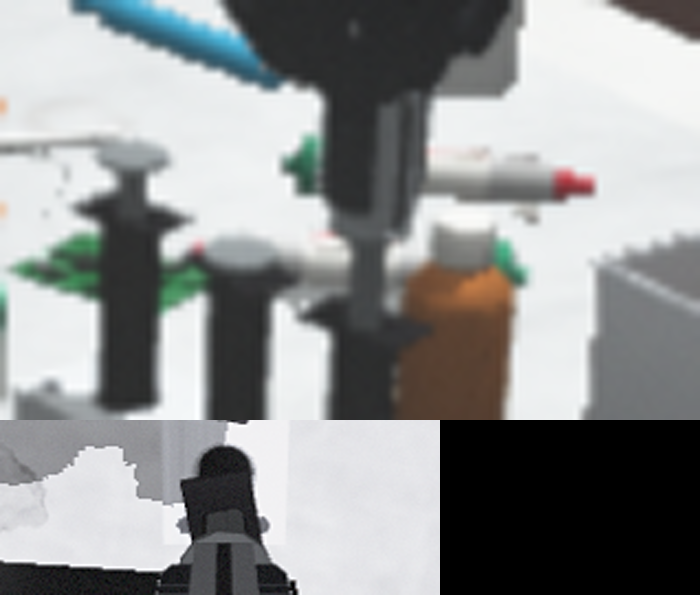

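Fingers are centred on disc 3. Disc 2 is seated on its barrel and plunger 1 is left partway.

Call:
{"name": "send_rows", "arguments": {
  "deltas": [
    [0,0,0,0.013,0,0,0],
    [0,0,0,0.027,0,0,0],
    [0,0,0,0.04,0,0,0]
  ]
}}

```text
clock: 10.82
tcp_pos: [0.5372, 0.2587, 0.1139]
orientation: [2.016, 2.409, 0.001]
contact_force: [-0.1, -0.2, 3.8]
grip_width: -0.0001
```

Call:
{"name": "send_rows", "arguments": {
  "deltas": [
    [0,0,0,0.013,0,0,0],
    [0,0,0,0.027,0,0,0]
  ]
}}

```text
clock: 10.98
tcp_pos: [0.5371, 0.2586, 0.1097]
orientation: [2.016, 2.409, 0.0]
contact_force: [0.4, -0.3, 5.0]
grip_width: -0.0001
```

Call:
{"name": "send_rows", "arguments": {
  "deltas": [
    [0,0,0,0.013,0,0,0],
    [0,0,0,0.02,0,0,0]
  ]
}}

```text
clock: 11.15
tcp_pos: [0.537, 0.2585, 0.1064]
orientation: [-2.016, -2.409, 0.001]
contact_force: [-0.3, -0.7, 4.4]
grip_width: -0.0001
```

Call:
{"name": "send_rows", "arguments": {
  "deltas": [
    [0,0,0,0.013,0,0,0],
    [0,0,0,0.02,0,0,0]
  ]
}}

```text
clock: 11.32
tcp_pos: [0.537, 0.2585, 0.1035]
orientation: [-2.016, -2.409, 0.0]
contact_force: [-0.1, -0.3, 3.3]
grip_width: 0.0001
```

Call:
{"name": "send_rows", "arguments": {
  "deltas": [
    [0,0,0,0.013,0,0,0],
    [0,0,0,0.02,0,0,0]
  ]
}}

```text
clock: 11.48
tcp_pos: [0.5371, 0.2585, 0.1006]
orientation: [-2.016, -2.409, 0.0]
contact_force: [0.6, 0.1, 2.8]
grip_width: 0.0
```

Call:
{"name": "send_rows", "arguments": {
  "deltas": [
    [0,0,0,0.01,0,0,0],
    [0,0,0,0.013,0,0,0]
  ]
}}

```text
clock: 11.65
tcp_pos: [0.537, 0.2585, 0.0986]
orientation: [-2.016, -2.409, 0.0]
contact_force: [0.5, -0.1, 4.4]
grip_width: 0.0005
```

Call:
{"name": "send_rows", "arguments": {
  "deltas": [
    [0,0,0,0.01,0,0,0],
    [0,0,0,0.013,0,0,0]
  ]
}}

```text
clock: 11.82
tcp_pos: [0.5373, 0.2587, 0.0969]
orientation: [2.016, 2.409, 0.001]
contact_force: [0.8, -0.5, 6.0]
grip_width: -0.0002
```

Call:
{"name": "send_rows", "arguments": {
  "deltas": [
    [0,0,0,0.01,0,0,0],
    [0,0,0,0.01,0,0,0]
  ]
}}

```text
clock: 11.98
tcp_pos: [0.5376, 0.2587, 0.0957]
orientation: [2.016, 2.409, 0.002]
contact_force: [-0.7, 0.0, 5.6]
grip_width: 0.0004
```

Call:
{"name": "send_rows", "arguments": {
  "deltas": [
    [0,0,0,0.007,0,0,0],
    [0,0,0,0.007,0,0,0]
  ]
}}

```text
clock: 12.15
tcp_pos: [0.5379, 0.2589, 0.095]
orientation: [2.016, 2.409, 0.003]
contact_force: [-0.6, 0.2, 7.3]
grip_width: -0.0001
```

Call:
{"name": "send_rows", "arguments": {
  "deltas": [
    [0,0,0,0.007,0,0,0],
    [0,0,0,0.007,0,0,0]
  ]
}}

```text
clock: 12.32
tcp_pos: [0.5382, 0.259, 0.0943]
orientation: [2.016, 2.408, 0.004]
contact_force: [-0.2, -0.7, 8.1]
grip_width: 0.0001
```

Plunger 3 is sound and home too. Now I'll open the gripper and go above syringe 1.

Call:
{"name": "send_rows", "arguments": {
  "deltas": [
    [0,0,0,-0.22,0,0,0],
    [0,0,0,-0.45,0,0,0],
    [1,0.2,0,-0.45,0,0,0],
    [1,0.4,0,-0.45,0,0,0],
    [1,0.657,0,-0.45,0,0,0],
    [1,0.657,0,-0.45,0,0,0],
    [1,0.657,0,-0.45,0,0,0],
    [1,0.657,0,-0.45,0,0,0]
  ]
}}

```text
clock: 12.98
tcp_pos: [0.5192, 0.3549, 0.1599]
orientation: [2.016, 2.41, -0.003]
contact_force: [0.2, 0.1, 0.2]
grip_width: 0.0722
```

Run:
```python
from h import *
row([.5197,.3555,.16],np.radians(10.1));print(r.get_obs()['grip_width'])
```

```text
alts [[-0.     0.     0.   ]
 [-0.001 -0.001 -1.   ]]
tcp [0.5192 0.3549 0.1599] row [ 0.0033  0.0038 -0.0003] [-0.0004  0.0004  0.0004]
0.07224801033835537
```

Call:
{"name": "send_rows", "arguments": {
  "deltas": [
    [1,0.003,0.003,0.15,0,0,0],
    [1,0.003,0.003,0.3,0,0,0],
    [1,0.003,0.003,0.42,0,0,0],
    [1,0.003,0.003,0.5,0,0,0],
    [1,0.003,0.003,0.58,0,0,0],
    [1,0.003,0.003,0.65,0,0,0],
    [1,0.003,0.003,0.65,0,0,0]
  ]
}}

```text
clock: 13.57
tcp_pos: [0.5193, 0.3548, 0.0613]
orientation: [-2.017, -2.408, 0.005]
contact_force: [-0.1, -0.3, -0.7]
grip_width: 0.0851
```

Run:
```python
from h import *
o=r.get_obs();print(o['tcp_pos'],o['contact_force'],o['grip_width']);grab('side','s7');grab('wrist','w7')
a=cv2.resize(cv2.imread('pics/s7.png')[150:250,290:410],(480,400),interpolation=2);b=cv2.resize(cv2.imread('pics/w7.png')[120:320,160:480],(320,200),interpolation=2)
cv2.imwrite('pics/c9.png',np.hstack([a,cv2.copyMakeBorder(b,0,200,0,0,0)]))
```

```text
[0.51928051 0.35481428 0.06130587] [-0.08099054 -0.28962331 -0.6668218 ] 0.08508662201892539
```

View pics/c9.png

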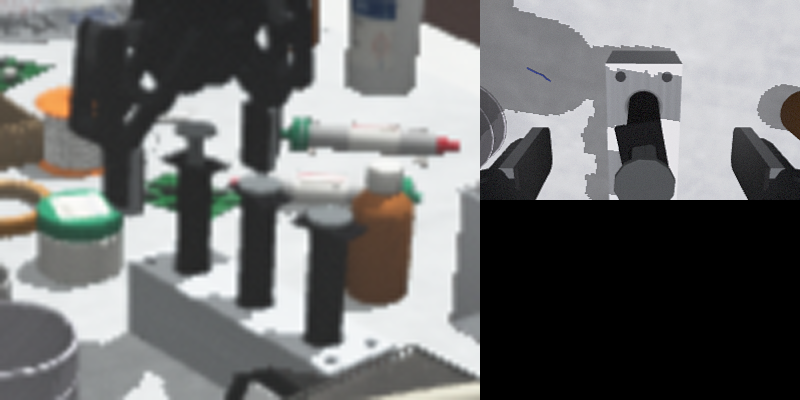

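The fingers straddle syringe 1 symmetrically, with tips just below the ears (rows 192–202). I'll go down 9 mm and close.

Call:
{"name": "send_rows", "arguments": {
  "deltas": [
    [1,0,0,0.02,0,0,0],
    [1,0,0,0.04,0,0,0],
    [1,0,0,0.06,0,0,0],
    [1,0,0,0.06,0,0,0]
  ]
}}

```text
clock: 14.0
tcp_pos: [0.5199, 0.356, 0.054]
orientation: [-2.016, -2.409, 0.001]
contact_force: [-1.0, 0.4, -0.8]
grip_width: 0.0853
```

Call:
{"name": "send_rows", "arguments": {
  "deltas": [
    [0,0,0,0,0,0,0],
    [0,0,0,0,0,0,0],
    [0,0,0,0,0,0,0],
    [0,0,0,0,0,0,0],
    [0,0,0,0,0,0,0],
    [0,0,0,0,0,0,0],
    [0,0,0,0,0,0,0],
    [0,0,0,0,0,0,0],
    [0,0,0,0,0,0,0],
    [0,0,0,0,0,0,0]
  ],
  "squeeze": 35
}}

```text
clock: 14.83
tcp_pos: [0.5203, 0.3562, 0.0545]
orientation: [2.016, 2.409, 0.001]
contact_force: [0.4, 0.3, 1.6]
grip_width: 0.0179
```

Call:
{"name": "send_rows", "arguments": {
  "deltas": [
    [0,0,0,-0.08,0,0,0],
    [0,0,0,-0.17,0,0,0],
    [0,0,0,-0.27,0,0,0],
    [0,0,0,-0.37,0,0,0],
    [0,0,0,-0.47,0,0,0],
    [0,0,0,-0.58,0,0,0],
    [0,0,0,-0.58,0,0,0]
  ]
}}

```text
clock: 15.42
tcp_pos: [0.5218, 0.357, 0.146]
orientation: [2.016, 2.408, 0.009]
contact_force: [0.8, 0.1, 0.7]
grip_width: 0.0177
```

Call:
{"name": "send_rows", "arguments": {
  "deltas": [
    [0,-0.03,-0.15,0,0,0,0],
    [0,-0.07,-0.32,0,0,0,0],
    [0,-0.11,-0.5,0,0,0,0],
    [0,-0.14,-0.67,0,0,0,0],
    [0,-0.18,-0.83,0,0,0,0],
    [0,-0.206,-0.965,0,0,0,0],
    [0,-0.206,-0.965,0,0,0,0],
    [0,-0.206,-0.965,0,0,0,0]
  ]
}}

```text
clock: 16.08
tcp_pos: [0.3822, 0.2998, 0.1417]
orientation: [-2.015, -2.41, 0.0]
contact_force: [0.3, 1.3, -0.2]
grip_width: 0.0176
```

Run:
```python
from h import *
o=r.get_obs();print(o['tcp_pos'],o['contact_force'],o['grip_width']);f=grab('side','s8');grab('top','t8')
print([proj(f,p).round(0)[0] for p in([.383,.3005,.068],[.383,.3005,.095])])
a=cv2.resize(cv2.imread('pics/s8.png')[130:290,220:380],(560,560),interpolation=2)
cv2.imwrite('pics/c10.png',a)
```

```text
[0.38218023 0.29980271 0.14170387] [ 0.29242487  1.3032035  -0.16109094] 0.017603251600160946
[array([290., 233.]), array([290., 220.])]
```

View pics/c10.png

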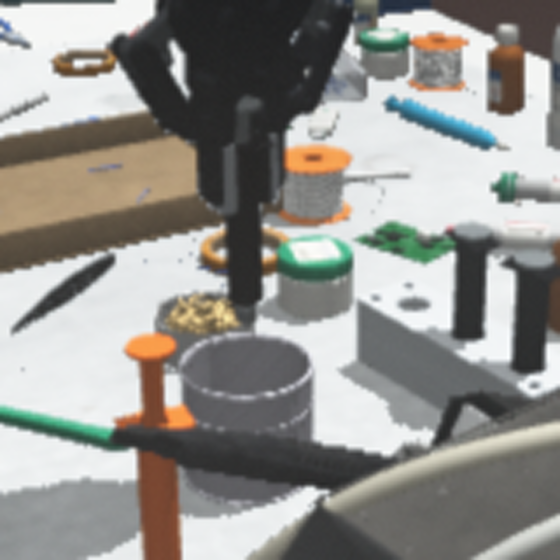

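Syringe 1 is held upright, nose at pixel (290,217), centred over the tin. Lowering it in now.

Call:
{"name": "send_rows", "arguments": {
  "deltas": [
    [0,0,0,0.12,0,0,0],
    [0,0,0,0.24,0,0,0],
    [0,0,0,0.36,0,0,0],
    [0,0,0,0.45,0,0,0],
    [0,0,0,0.52,0,0,0],
    [0,0,0,0.57,0,0,0],
    [0,0,0,0.57,0,0,0],
    [0,0,0,0.57,0,0,0]
  ]
}}

```text
clock: 16.85
tcp_pos: [0.3835, 0.3002, 0.0558]
orientation: [2.017, 2.409, -0.0]
contact_force: [0.3, -0.2, 0.3]
grip_width: 0.0177
```

Call:
{"name": "send_rows", "arguments": {
  "deltas": [
    [0.3,0,0,0,0,0,0],
    [0.4,0,0,0,0,0,0],
    [0.6,0,0,0,0,0,0],
    [0.8,0,0,0,0,0,0],
    [1,0,0,0,0,0,0],
    [1,0,0,0,0,0,0],
    [1,0,0,0,0,0,0],
    [1,0,0,0,0,0,0],
    [1,0,0,0,0,0,0],
    [1,0,0,0,0,0,0]
  ]
}}

```text
clock: 17.68
tcp_pos: [0.383, 0.3001, 0.0558]
orientation: [-2.016, -2.409, 0.0]
contact_force: [-0.5, -0.4, 0.5]
grip_width: 0.0856
```

Call:
{"name": "send_rows", "arguments": {
  "deltas": [
    [1,0,0,-0.03,0,0,0],
    [1,0,0,-0.07,0,0,0],
    [1,0,0,-0.12,0,0,0],
    [1,0,0,-0.2,0,0,0],
    [1,0,0,-0.3,0,0,0],
    [1,0,0,-0.42,0,0,0],
    [1,0,0,-0.55,0,0,0],
    [1,0,0,-0.7,0,0,0],
    [1,0,0,-0.9,0,0,0],
    [1,0,0,-1,0,0,0],
    [1,0,0,-1,0,0,0]
  ]
}}

```text
clock: 18.6
tcp_pos: [0.385, 0.3017, 0.2101]
orientation: [-2.017, -2.409, -0.012]
contact_force: [1.3, 0.6, 0.0]
grip_width: 0.0856
```

Run:
```python
from h import *
o=r.get_obs();print(o['clock'],o['tcp_pos'],o['contact_force'],o['grip_width']);f=grab('side','s9')
a=cv2.resize(cv2.imread('pics/s9.png')[130:290,220:420],(700,560),interpolation=2)
cv2.imwrite('pics/c11.png',a)
```

```text
18.6 [0.38496141 0.30169329 0.21013681] [1.2604739  0.6010984  0.00136998] 0.0855877952590014
```

Run:
```python
from h import *
a=load('side0')['pixels'].astype(int);f=r.grab_frame('side');b=f['pixels'].astype(int);g=load('s9')['pixels'].astype(int)
print('settled diff s9->now',(np.abs(b-g).sum(2)[195:290,240:420]>60).sum())
d=(np.abs(a-b).sum(2)>60)
for v in range(176,264,3): print(v,''.join('#' if d[v,u] and b[v,u].sum()<200 else '+' if d[v,u] else '.' for u in range(262,400)))
for p in([.383,.3005,.068],[.383,.3005,.11],[.383,.3005,.13]): print(proj(f,p).round(0))
```

```text
settled diff s9->now 23
176 .........................................................................++++++++.........................................................
179 ..........................................................................++++++........+++++++++++.......................................
182 ..........................................................................++++++.........++++++++++.......................................
185 ..........................................................................+++++...........++++++..........................................
188 .....................................................................+++++++++++..........++++++...........+++++++++......................
191 .....................................................................+++++++++++++++++....++++++.........+++++++++++++....................
194 ........................................................................++++++++++.......++++++.+...........+++++++.......................
197 .......................................................................
[... 2555 characters left out ...]
..............++++++++................................................................
254 ..........................................................................................................................................
257 ..........................................................................................................................................
260 ..........................................................................................................................................
263 ..........................................................................................................................................
[[290. 233.]]
[[290. 213.]]
[[290. 203.]]
```

Call:
{"name": "send_rows", "arguments": {
  "deltas": [
    [1,0,0,0,0,0,0],
    [1,0,0,0,0,0,0],
    [1,0,0,0,0,0,0],
    [1,0,0,0,0,0,0],
    [1,0,0,0,0,0,0],
    [1,0,0,0,0,0,0],
    [1,0,0,0,0,0,0],
    [1,0,0,0,0,0,0],
    [1,0,0,0,0,0,0],
    [1,0,0,0,0,0,0],
    [1,0,0,0,0,0,0],
    [1,0,0,0,0,0,0]
  ]
}}

```text
clock: 19.7
tcp_pos: [0.383, 0.3002, 0.2058]
orientation: [-2.016, -2.409, -0.0]
contact_force: [0.3, -0.3, -0.2]
grip_width: 0.0853
```

Run:
```python
from h import *
g=load('s9')['pixels'].astype(int);b=r.grab_frame('side')['pixels'].astype(int);c=r.grab_frame('side')['pixels'].astype(int)
f=lambda x,y,t=60:(np.abs(x-y).sum(2)[200:250,275:310]>t).sum()
print('tin region s9->now',f(g,b),'now->now+.05',f(b,c))
a=load('side0')['pixels'].astype(int);d=np.abs(a-b).sum(2)>90
for n,(u,v,U,V) in dict(s2barrel=(345,202,365,230),s3barrel=(362,212,382,240),bottle=(376,188,394,225),jar=(298,196,322,220),cleaner=(262,212,280,232)).items(): print(n,d[v:V,u:U].sum(),(V-v)*(U-u))
print(r.get_obs()['clock'],r.get_obs()['contact_force'])
```

```text
tin region s9->now 16 now->now+.05 5
s2barrel 2 560
s3barrel 0 560
bottle 24 666
jar 5 576
cleaner 2 360
19.8 [ 0.48196217 -0.26340841  0.752631  ]
```

```bash
python3 -c "
from bench import r
print(r.hand_in())"
```

```text
the job is handed in; nothing more can be done
None
```

I checked all three plungers, put syringe 1 in the scrap tin, and handed the job in at about 20 s on the clock. No verdict was reported.

- **Syringe 1 (blocked):** the force rose about 2 N/mm, from 4 N to 8.7 N, over the last 2 mm, so I stopped with the plunger about 20 mm in. I then lifted it out and lowered it nose first into the tin.
- **Syringes 2 and 3 (sound):** both ran at a steady 3–5 N until the piston bottomed. I pushed on to about 8–9.5 N, roughly 33–34 mm in, and left them in the stand.
- **Force limit:** the highest push I read was 9.5 N, against the 20 N limit.

**Last checks:**
- By pixel comparison in the side view, syringe 1 stands nearly upright in the tin with its nose on the floor, and it was not moving.
- Barrels 2 and 3, the jar and the tip cleaner look unmoved.
- The bottle region showed a few changed pixels. I put that down to plunger 3, which overlaps it in the view.
- The gripper is clear, about 11 cm above everything.

**What disagreed or could not be checked:**
- The shut fingertips sit about 33 mm farther back than the description says. I found the working height by touch and from the pistons bottoming, so the plunger depths could be off by a millimetre or two.
- I had used all 12 picture views, so the final placement was checked only in numbers and not by eye.

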